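# Cover the die pot of the ring sizer and bring the die down on it

## Task

On the cream ring sizing machine, slide the brass cover along the steel ledge, without picking it up, until it drops onto the rim of the pot and sits fully home and level. Then swing the long steel lever over and down until its brass die rests on the cover, and let go, leaving the lever down. Leave the other things on the counter alone.

Things in the scene. Friction and masses are not known exactly. Their poses are not given: they have to be found in the camera images.
- cover: loose brass cover, on the ledge at the start, 0.35 to 0.55 kg: flange 80 mm across, 8 mm thick; under it a round step 53 mm across, 6 mm deep, lower edge bevelled; on top a boss 30 mm across, 3 mm high. Origin: centre of the step's underside, z up; the flange spans z 6 to 14 mm, the boss ends at 17. On the ledge the origin is at rim height; seated, the flange lies on the rim, the origin 6 mm below it.
- pot_rim (a point): centre of the steel pot's mouth in the plane of its flat rim, 65 mm above the counter; axes are the machine's, z up. Pot 84 mm across outside, mouth 58 mm; in it a 32 mm mandrel ends 7.5 mm below the rim, so a cover half way across cannot fall in.
- machine: the cream machine, fixed to the counter; origin on the counter below pot_rim, same axes. A flat steel ledge without side walls, level with the rim, 110 mm wide in x, runs from y = -42 mm (touching the pot) to -235 mm. The lever's column stands at y = 85 to 145 mm, 84 mm wide, up to 135 mm above the counter. The foot spans x = -100 to 100 mm, y = -240 to 170 mm and is 20 mm high.
- lever_pivot (a point): the lever's horizontal pivot, parallel to pot_rim's x axis, on the column at pot_rim y = +115 mm and 45 mm above the rim; axes as pot_rim's
- lever_end (a point): centre of the 30 mm black ball at the lever's end, 235 mm from the pivot. The lever is a round steel bar 14 mm thick that swings in the plane x = 0 of pot_rim; at 115 mm from the pivot it carries a brass die 26 mm across whose flat face lies 34 mm from the bar's axis, on the side that faces the pot when the lever comes down.
- lever (a joint): the lever's angle: 0 upright, growing as it swings over towards the pot and ledge; about 1.57 (bar level) when the die rests on the seated cover; stop at 1.66 without a cover. It starts near upright. The pivot is stiff: the lever stays at any angle where it is left and takes about 4 to 9 N near its end to move.
- ring_blank: plain loose copper ring blank, 24 mm outside, 18 mm inside, 7 mm high, lying flat on the machine's foot (20 mm above the counter) beside the ledge; a bystander; origin at the centre of its underside
- punch: steel punch lying along its x axis, 12 mm square shank 75 mm long with a 10 mm round nose 30 mm long; a bystander on the machine's foot beside the ledge; origin under the shank's middle
- hammer: hammer lying along its x axis, 220 mm long; a bystander on the counter
- loupe: folding loupe, about 65 x 30 mm, 14 mm high; a bystander on the counter
- tin: small round tin, 52 mm across, 32 mm high; a bystander on the counter
- ring_cone: turned wooden ring cone, 48 mm across its foot, 88 mm tall; a bystander on the counter
Things that resemble listed ones, but are neither listed nor needed, are in the scene too. Of the things shaped like the cover, the brass one is meant.

How it is judged:
On the way, in this order (a step that is already met when the one before it is completed fails the run):
1. the cover sits home and level on the pot's rim while the lever is still up (z of cover in the frame of pot_rim below -0.004 m and angle between cover's own z axis and vertical below 0.04 rad and horizontal distance between cover and pot_rim below 0.006 m and value of joint lever below 0.8 rad), for 0.3 s.
2. the lever is down on the seated cover (z of cover in the frame of pot_rim below -0.004 m and angle between cover's own z axis and vertical below 0.04 rad and horizontal distance between cover and pot_rim below 0.006 m and value of joint lever above 1.54 rad), for 0.2 s.
At the end, for the whole second after the job is handed in: The cover is at rest on the pot's rim: its origin at least 4 mm below the rim's plane (6 when home), within 6 mm of the pot's centre and tilted less than 0.04 rad; the lever is left down with its die on the cover (angle 1.54 to 1.61) (all of step 2 and value of joint lever below 1.61 rad and linear speed of cover below 0.01 m/s); the robot touches nothing.
It fails at once if the cover is lifted more than 30 mm above the ledge (z of cover in the frame of pot_rim above 0.03 m).
It fails at once if a bystander is moved more than 30 mm (distance of any of ring_blank, punch, hammer, loupe, tin, ring_cone from where it was at the start of the episode above 0.03 m).
It also fails if it takes over 61 s, if anything falls off the work surface, if the arm or the gripper's body presses on something with over 40 N, if the wrist force passes 120 N, or if a joint passes its speed limit or range.

## Robot

A 6-joint arm with a two-finger parallel gripper is mounted at the origin on the work surface. World frame = base frame: x ahead of the robot, y to its left, z up, the work surface at z = 0. Lengths are in m, angles in rad, forces in N, time in s.
With the tool pointing down it reaches from about 0.25 to 0.725 m from the base axis. Payload 4 kg.
Tool frame: the origin (TCP) lies on the centre line of the jaws, within the pads' length; the fingertips stand 17 mm ahead of it and the grasp point (between the pads) lies 2 mm behind it; z points along the fingers, y is the line along which they close (so a half turn about z gives the same grasp; the last joint's range is limited). The gripper opens to 85 mm and grips with 20 to 120 N. Pads are 22 mm wide; open, the fingers measure 114 mm over their backs; the gripper's body (76 mm by 85 mm) begins 54 mm behind the grasp point. The pads swing forward as they close: fully open they stand 13 mm farther back than shut.
Start: joints at [1.194, 0.241, 0.005, 1.335, 0, 1.571], TCP at [0.184, 0.465, 0.248] pointing down, gripper open.
Joint ranges: [-2.72, 2.72], [-1.05, 1.87], [-1.09, 1.28], [-1.99, 2.15], [-1.42, 1.44], [-3.14, 3.14]. Speed limits (rad/s): [2.79, 2.79, 3.14, 3.14, 3.14, 3.14].

## Interface

Orientations are given as a unit quaternion [x, y, z, w].
In Python, from workcell import bot, camera, get_calibration gives the robot as it stands.
- The arm moves only by the tool apply_moves, never from a script. Its argument "steps" is a list of rows, each a list of 3 entries, a list of its own where there are three numbers: the shift along the tool's x, y, z as a fraction of full scale, then the turn, a rotation vector about the tool's x, y, z as a fraction of full scale, then the opening, from 0 (shut) to 1 (fully open). A call has exactly 8 rows; each row shifts and turns the commanded pose from where the row before left it, along the tool's axes as they then stand; what a row does not reach is not made up. Full scale, the value 1, is 20 cm for a shift and pi rad for a turn. A row lasts 1/12 s, in which the tool goes at most 41.7 mm and 7.16 degrees, less where a joint would pass 70% of its speed; a pose out of reach is approached as far as the arm can. A call with a number of a shift or a turn outside -1 to 1 is refused whole. A call with a gripper value outside its range is refused whole. The fingers move at their own pace and stop on an object; the grip force is fixed at half the most. Time passes only in rows, so rows that do not move let the fingers close, or fill a call up. It gives the time, the measured TCP pose, the force, the opening and the grip force at its end, in the units of the state.
- bot.get_obs(): the state, without advancing time (a new reading comes with each control period).
- camera(name): name is "scene" or "top"; returns (picture, depth): 400x640x3 uint8, red, green, blue; 400x640 float32, m along the optical axis (not along the pixel's ray), 0 where there is no reading.
- get_calibration(name): a dict with "fov_y" (degrees; the focal length in pixels is half the picture's height over the tangent of half this angle, whatever the lens; pixels are square), "cx", "cy" (the principal point, pixels), "rvec" (rotation vector, rad) and "tvec" (3), from world to camera coordinates, as OpenCV has them. Camera axes: x right, y down, z forward; pixel columns grow to the right and rows downward; lengths in m; the calibration is good to about 2 mm. A picture is of the moment at which its call begins. get_calibration takes no time and is no camera call.
- bot.job_done(): hands the job in; it is judged then, once.
The state is a dict: "clock": time; "joint_pos": joint angles; "joint_vel": joint speeds; "tau": joint torques, N m; "eef_pos": TCP position; "tool_rot": TCP orientation; "ft_force": force on the tool from outside, world axes, zero at the start; "ft_torque": the same for the moment, N m; "grip_width": finger opening in m; "grasp_force": force on a finger pad.
Only numpy, scipy, OpenCV 4.12 (cv2) and the standard library are available. Lean on these libraries where they do the work, as an engineer would, in place of code of your own. Each camera call takes 0.05 s, during which the arm holds its last target. There are 200 camera calls.

## Working session

There is one attempt and no reset: what is moved stays moved. The work goes in short steps, Python scripts to look and compute and a tool call to move; the robot and the scene stay as the last step left them, time stands still between calls to the robot, and variables do not carry over. Pictures are saved under pics/ and viewed, at most 10 in all, crops included, and the job is handed in when it is done.

Besides the shell and the picture viewer there is one more tool, called after "Emit:" in YAML: its name, and indented under it one key for each argument. apply_moves: Moves the arm, as the interface text tells. Its arguments: {"type":"object","properties":{"steps":{"type":"array"}},"required":["steps"]}

```bash
mkdir -p pics; cat > h.py <<'E'
import numpy as np,cv2
from workcell import bot,camera,get_calibration
from scipy.spatial.transform import Rotation as R
def shot(name):
    im,d=camera(name); np.savez(f'{name}.npz',im=im,d=d); return im,d
def cal(name):
    c=get_calibration(name); f=200/np.tan(np.radians(c['fov_y'])/2)
    return c,f,R.from_rotvec(np.ravel(c['rvec'])).as_matrix(),np.ravel(c['tvec'])
def cloud(name,d):
    c,f,Rm,t=cal(name); v,u=np.mgrid[:400,:640]
    P=np.stack([(u-c['cx'])/f*d,(v-c['cy'])/f*d,d],-1)
    return (P-t)@Rm
def px(name,p):
    c,f,Rm,t=cal(name); q=Rm@np.array(p)+t
    return q[0]/q[2]*f+c['cx'],q[1]/q[2]*f+c['cy']
E
python3 - <<'E'
from h import *
for n in('scene','top'):
    im,d=shot(n); cv2.imwrite(f'pics/{n}0.png',im[...,::-1]); print(n,get_calibration(n))
print(bot.get_obs())
E
```

```text
scene {'fov_y': 51.83650508165637, 'cx': 320.225735219151, 'cy': 198.75450669846512, 'rvec': array([ 2.06850762,  0.9125714 , -0.4435732 ]), 'tvec': array([-0.35448556, -0.10763357,  1.52752682])}
top {'fov_y': 43.18806407934886, 'cx': 317.85598853004456, 'cy': 195.63866532915594, 'rvec': array([ 2.13864689, -2.1613939 ,  0.13807179]), 'tvec': array([-0.03023476,  0.55583785,  1.69359688])}
{'clock': 0.1, 'joint_pos': array([1.19396640e+00, 2.41357068e-01, 3.83003796e-03, 1.33519570e+00,
       1.90269681e-05, 1.57079596e+00]), 'joint_vel': array([-0.00108106, -0.00174488,  0.00297831,  0.00151406, -0.0006636 ,
       -0.00106854]), 'tau': array([-1.35160753e-04, -3.73137224e+01,  2.53010505e+01,  1.08464988e-02,
       -7.21263041e-05, -9.10317368e-06]), 'eef_pos': array([0.1837815 , 0.4644126 , 0.24748121]), 'tool_rot': array([ 1.87301884e-01,  9.82301927e-01, -9.44370954e-04, -1.89754572e-04]), 'ft_force': array([ 0.67808304, -0.14410453, -0.52529084]), 'ft_torque': array([0.01544354, 0.03685621, 0.02626499]), 'grasp_force': 0.0, 'grip_width': 0.08556859338498485}
```

View pics/scene0.png

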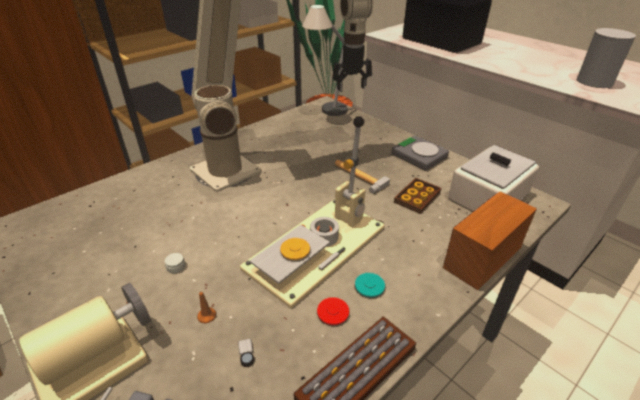

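View pics/top0.png

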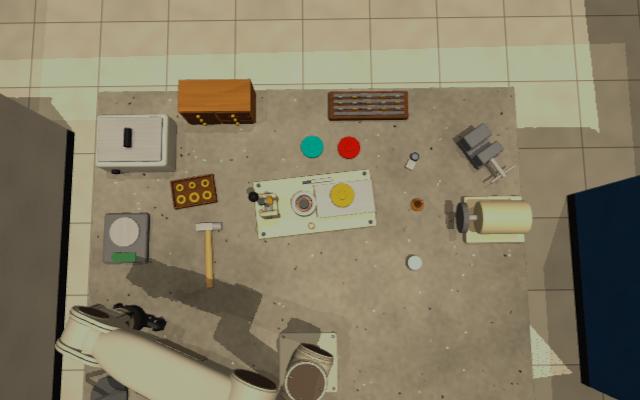

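The brass disc on the ledge (top 342,195; scene 295,248) is the cover. The red disc (top 348,148) and teal disc (top 312,147) lie on the counter and are the wrong colour. Pot at top (303,203), ball at (254,197). One crop to confirm, plus the measurements.

```bash
python3 - <<'E'
from h import *
z=np.load('top.npz'); im,d=z['im'],z['d']; P=cloud('top',d)
cv2.imwrite('pics/crop.png',cv2.resize(im[160:245,240:385,::-1],None,fx=5,fy=5,interpolation=cv2.INTER_CUBIC))
hsv=cv2.cvtColor(im,cv2.COLOR_RGB2HSV)
m=(hsv[...,1]>150)&(hsv[...,0]>15)&(hsv[...,0]<35); m[:170]=0;m[225:]=0;m[:,:320]=0;m[:,370:]=0
# flange/boss points
q=P[m]; print('cover',m.sum(),np.median(q,0),(q.min(0)+q.max(0))/2,q.min(0),q.max(0))
# ledge plane: z 0.055..0.075
roi=np.zeros_like(m); roi[165:245,245:380]=1
s=roi&(P[...,2]>.055)&(P[...,2]<.072)&~cv2.dilate(m.astype(np.uint8),np.ones((3,3))).astype(bool)
L=s.copy(); L[:,:316]=0
r=cv2.minAreaRect(P[L][:,:2].astype(np.float32)*1000); print('ledge',L.sum(),np.median(P[L],0),r, cv2.boxPoints(r).tolist())
f=roi&(P[...,2]>.012)&(P[...,2]<.1)
r=cv2.minAreaRect(P[f][:,:2].astype(np.float32)*1000); print('foot+',r,cv2.boxPoints(r).tolist())
for p in [(303,203),(254,197),(311,226),(318,181),(268,200)]: print(p,P[p[1],p[0]])
b=roi&(P[...,2]>.12); b[:,275:]=0; print('high',P[b].max(0),P[b].min(0))
z=np.load('scene.npz'); Q=cloud('scene',z['d'])
for p in [(358,122),(349,165),(295,249),(354,150),(324,227)]: print('scene',p,Q[p[1],p[0]])
E
```

```text
cover 418 [ 0.55109451 -0.1168052   0.07808145] [ 0.45711023 -0.0988675   0.90954366] [ 0.32539969 -0.15407894  0.06684604] [ 0.58882078 -0.04365607  1.75224127]
ledge 1283 [ 0.53304844 -0.14538491  0.06385573] ((542.7817993164062, -124.29285430908203), (111.45552062988281, 193.0535888671875), 5.899083614349365) [[477.4284362792969, -34.00473403930664], [497.2698669433594, -226.03599548339844], [608.1351318359375, -214.5809783935547], [588.293701171875, -22.549713134765625]]
foot+ ((515.5826416015625, -22.396835327148438), (262.3529052734375, 408.81414794921875), 5.66432523727417) [[364.8716735839844, 168.06503295898438], [405.2216796875, -238.75299072265625], [666.2935791015625, -212.85870361328125], [625.943603515625, 193.95932006835938]]
(303, 203) [0.52792724 0.01415542 0.05978823]
(254, 197) [0.50948207 0.13928248 0.36607057]
(311, 226) [ 0.45320354 -0.01136847  0.0160676 ]
(318, 181) [ 0.60735495 -0.03710104  0.03033307]
(268, 200) [0.51720516 0.11405501 0.23544026]
high [0.55757777 0.15861433 1.75224127] [ 0.32539969 -0.04365607  0.1203667 ]
scene (358, 122) [0.52479034 0.13139193 0.34852348]
scene (349, 165) [0.5292924  0.10114145 0.22990515]
scene (295, 249) [ 0.56346063 -0.12659795  0.08294201]
scene (354, 150) [0.52032785 0.12774733 0.26311899]
scene (324, 227) [0.52841486 0.01051515 0.05588017]
```

View pics/crop.png

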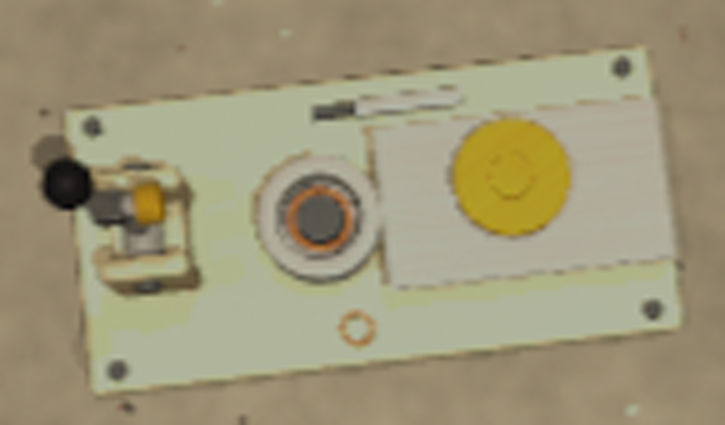

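The crop shows the yellow brass disc with its boss at crop (511,177), on the ledge, so it is the cover. The copper blank is at crop (357,328), the punch at crop (385,103). Next I refine cover and pot from both cameras by ray-plane intersection.

```bash
cat >> h.py <<'E'
def onplane(name,uv,z):
    c,f,Rm,t=cal(name); uv=np.asarray(uv,float).reshape(-1,2)
    r=np.c_[(uv[:,0]-c['cx'])/f,(uv[:,1]-c['cy'])/f,np.ones(len(uv))]@Rm; o=-t@Rm
    return o+r*((z-o[2])/r[:,2])[:,None]
def brass(name,im,box,z=.079):
    hsv=cv2.cvtColor(im,cv2.COLOR_RGB2HSV); m=np.uint8((hsv[...,1]>140)&(hsv[...,0]>13)&(hsv[...,0]<35)); k=np.zeros_like(m)
    k[box[1]:box[3],box[0]:box[2]]=1; m*=k
    c=max(cv2.findContours(m,cv2.RETR_EXTERNAL,cv2.CHAIN_APPROX_NONE)[0],key=cv2.contourArea)
    p=onplane(name,c.reshape(-1,2),z)[:,:2].astype(np.float32)*1000
    return cv2.fitEllipse(p),cv2.minEnclosingCircle(p),cv2.contourArea(c)
E
python3 - <<'E'
from h import *
A=np.load('top.npz');B=np.load('scene.npz')
print(brass('top',A['im'],(322,172,366,220)))
print(brass('scene',B['im'],(270,230,320,268)))
for n,Z in(('top',A),('scene',B)):
    P=cloud(n,Z['d']); w=np.linalg.norm(P[...,:2]-[.5286,.0135],axis=-1)
    rim=(w<.06)&(P[...,2]>.058)&(P[...,2]<.07)&((P[...,:2]-[.5286,.0135])@[-.1028,.9947]>-.036)
    q=P[rim][:,:2].astype(np.float32)*1000; print(n,'rim',len(q),cv2.minEnclosingCircle(q),np.median(P[rim][:,2]))
    v=P[...,:3]; s=(v[...,2]>.33)&(v[...,2]<.42)&(w<.19); print('ball',s.sum(),np.median(v[s],0),v[s].min(0),v[s].max(0))
    Lg=(abs((P[...,:2]-[.5428,-.1243])@[.9947,.1028])<.06)&(abs((P[...,:2]-[.5428,-.1243])@[-.1028,.9947])<.1)&(abs(P[...,2]-.065)<.006)
    print('ledge',cv2.minAreaRect(P[Lg][:,:2].astype(np.float32)*1000),np.median(P[Lg][:,2]))
E
```

```text
(((551.27783203125, -116.54376983642578), (74.3935317993164, 75.56314086914062), 102.65461730957031), ((551.2147827148438, -116.9224853515625), 39.123077392578125), 391.0)
(((557.7933349609375, -122.72894287109375), (75.38280487060547, 79.48081970214844), 55.962100982666016), ((557.376220703125, -123.14278411865234), 40.64180374145508), 472.5)
top rim 232 ((528.32080078125, 14.132617950439453), 41.8411750793457) 0.06336783036464869
ball 86 [0.51289016 0.14444719 0.35499577] [0.50066609 0.13267745 0.33723952] [0.52645579 0.15861433 0.36607057]
ledge ((542.218017578125, -122.46033477783203), (110.61155700683594, 195.7311248779297), 5.6615214347839355) 0.06439794933832003
scene rim 264 ((531.765625, 13.023432731628418), 44.961997985839844) 0.06363751545395263
ball 102 [0.52295701 0.13655803 0.34787771] [0.50628771 0.12798012 0.33062097] [0.530552   0.15440273 0.35905449]
ledge ((544.128173828125, -124.1811294555664), (113.18568420410156, 199.89773559570312), 5.729305744171143) 0.06414581841702663
```

```bash
cat >> h.py <<'E'
POT=np.array([.529,.0138,.065]); YAW=np.radians(5.75)
MX=np.array([np.cos(YAW),np.sin(YAW),0]); MY=np.array([-np.sin(YAW),np.cos(YAW),0])
def M(x,y,z): return POT+x*MX+y*MY+[0,0,z]
def Q(yaw): # tool down, tool y at yaw
    y=np.array([np.cos(yaw),np.sin(yaw),0]); z=np.array([0,0,-1.]); return R.from_matrix(np.c_[np.cross(y,z),y,z])
def plan(wps,rows=None,yaw=YAW,step=.038):
    """wps: positions; yaw turned as fast as allowed over first rows; print rounded rows"""
    o=bot.get_obs(); p=o['eef_pos'].copy(); r=R.from_quat(o['tool_rot']); out=[]
    tgt=[]; a=p
    for w in wps:
        n=max(1,int(np.ceil(np.linalg.norm(w-a)/step))); tgt+=[a+(w-a)*(i+1)/n for i in range(n)]; a=np.array(w)
    G=Q(yaw); alt=Q(yaw+np.pi)
    if (r.inv()*alt).magnitude()<(r.inv()*G).magnitude(): G=alt
    while len(tgt)%8: tgt.append(tgt[-1])
    for t in tgt:
        s=np.round(r.inv().apply(t-p)/.2,3); v=(r.inv()*G).as_rotvec(); n=np.linalg.norm(v)
        if n>.12: v*=.12/n
        v=np.round(v/np.pi,3); out.append([s.tolist(),v.tolist()]); p=p+r.apply(s*.2); r=r*R.from_rotvec(v*np.pi)
    for i,x in enumerate(out):
        if i%8==0: print('--')
        print(x)
    print('end',p,'left',(r.inv()*G).magnitude())
E
python3 - <<'E'
from h import *
C=np.array([.5513,-.1167])
plan([np.array([.36,.1,.26]),np.array([.42,-.09,.26]),np.array([*C,.17])])
E
```

```text
--
[[-0.135, -0.125, -0.005], [-0.0, 0.0, 0.038]]
[[-0.15, -0.107, -0.006], [-0.0, 0.0, 0.038]]
[[-0.161, -0.089, -0.005], [-0.0, 0.0, 0.038]]
[[-0.17, -0.069, -0.006], [-0.0, 0.0, 0.038]]
[[-0.178, -0.049, -0.005], [-0.0, 0.0, 0.038]]
[[-0.182, -0.027, -0.006], [-0.0, 0.0, 0.038]]
[[-0.184, -0.005, -0.005], [-0.0, 0.0, 0.038]]
[[-0.183, 0.017, -0.006], [-0.0, 0.0, 0.038]]
--
[[-0.18, 0.039, -0.005], [-0.0, 0.0, 0.038]]
[[-0.174, 0.06, -0.006], [-0.0, 0.001, 0.006]]
[[-0.173, 0.063, -0.006], [-0.0, -0.0, 0.0]]
[[-0.162, 0.033, 0.0], [-0.0, -0.0, 0.0]]
[[-0.163, 0.034, -0.0], [-0.0, -0.0, 0.0]]
[[-0.162, 0.034, -0.0], [-0.0, -0.0, 0.0]]
[[-0.163, 0.034, -0.001], [-0.0, -0.0, 0.0]]
[[-0.162, 0.034, 0.0], [-0.0, -0.0, 0.0]]
--
[[-0.163, 0.034, -0.0], [-0.0, -0.0, 0.0]]
[[-0.04, 0.128, 0.09], [-0.0, -0.0, 0.0]]
[[-0.04, 0.128, 0.09], [-0.0, -0.0, 0.0]]
[[-0.04, 0.128, 0.089], [-0.0, -0.0, 0.0]]
[[-0.04, 0.128, 0.09], [-0.0, -0.0, 0.0]]
[[-0.039, 0.128, 0.09], [-0.0, -0.0, 0.0]]
[[-0.0, -0.0, -0.0], [-0.0, -0.0, 0.0]]
[[-0.0, -0.0, -0.0], [-0.0, -0.0, 0.0]]
end [ 0.55133513 -0.11661315  0.16999948] left 0.001746919579541649
```

Emit:
apply_moves:
  steps:
    - [[-0.135,-0.125,-0.005],[0,0,0.038],1]
    - [[-0.15,-0.107,-0.006],[0,0,0.038],1]
    - [[-0.161,-0.089,-0.005],[0,0,0.038],1]
    - [[-0.17,-0.069,-0.006],[0,0,0.038],1]
    - [[-0.178,-0.049,-0.005],[0,0,0.038],1]
    - [[-0.182,-0.027,-0.006],[0,0,0.038],1]
    - [[-0.184,-0.005,-0.005],[0,0,0.038],1]
    - [[-0.183,0.017,-0.006],[0,0,0.038],1]

```text
clock: 0.77
eef_pos: [0.3121, 0.1981, 0.2569]
tool_rot: [0.62, 0.785, -0.0, -0.0]
ft_force: [0.8, -0.1, 0.5]
grip_width: 0.0851
grasp_force: 0.0
```

Emit:
apply_moves:
  steps:
    - [[-0.18,0.039,-0.005],[0,0,0.038],1]
    - [[-0.174,0.06,-0.006],[0,0,0.006],1]
    - [[-0.173,0.063,-0.006],[0,0,0],1]
    - [[-0.162,0.034,0],[0,0,0],1]
    - [[-0.163,0.034,0],[0,0,0],1]
    - [[-0.162,0.034,0],[0,0,0],1]
    - [[-0.163,0.034,0],[0,0,0],1]
    - [[-0.162,0.034,0],[0,0,0],1]

```text
clock: 1.43
eef_pos: [0.4103, -0.0595, 0.2602]
tool_rot: [0.671, 0.742, -0.0, -0.0]
ft_force: [0.2, -0.4, 0.4]
grip_width: 0.0855
grasp_force: 0.0
```

```bash
python3 - <<'E'
from h import *
o=bot.get_obs(); print(o['eef_pos'],o['tool_rot'],o['ft_force'])
plan([np.array([.42,-.09,.26]),np.array([.5513,-.1167,.15])])
E
```

```text
[ 0.41029884 -0.05946429  0.26023275] [ 6.70769105e-01  7.41666186e-01 -1.05937620e-04 -2.53693433e-04] [ 0.20130667 -0.43937184  0.43938282]
--
[[-0.157, 0.033, 0.001], [-0.0, -0.0, -0.0]]
[[-0.04, 0.128, 0.11], [-0.0, -0.0, -0.0]]
[[-0.039, 0.128, 0.11], [-0.0, -0.0, -0.0]]
[[-0.04, 0.128, 0.11], [-0.0, -0.0, -0.0]]
[[-0.04, 0.128, 0.11], [-0.0, -0.0, -0.0]]
[[-0.039, 0.128, 0.11], [-0.0, -0.0, -0.0]]
[[-0.0, 0.0, -0.0], [-0.0, -0.0, -0.0]]
[[-0.0, 0.0, -0.0], [-0.0, -0.0, -0.0]]
end [ 0.5512749  -0.1166087   0.14994918] left 0.0005521866622500921
```

Emit:
apply_moves:
  steps:
    - [[-0.157,0.033,0],[0,0,0],1]
    - [[-0.04,0.128,0.11],[0,0,0],1]
    - [[-0.039,0.128,0.11],[0,0,0],1]
    - [[-0.04,0.128,0.11],[0,0,0],1]
    - [[-0.04,0.128,0.11],[0,0,0],1]
    - [[-0.039,0.128,0.11],[0,0,0],1]
    - [[0,0,0],[0,0,0],1]
    - [[0,0,0],[0,0,0],1]

```text
clock: 2.1
eef_pos: [0.5504, -0.1146, 0.1469]
tool_rot: [0.671, 0.742, -0.002, -0.003]
ft_force: [-0.4, -0.5, 0.5]
grip_width: 0.0856
grasp_force: 0.0
```

```bash
python3 - <<'E'
from h import *
o=bot.get_obs(); print(o['eef_pos'],o['tool_rot'],o['ft_force'])
im,d=shot('scene'); a=im[150:290,230:410,::-1]; 
im2,_=shot('top'); b=im2[160:245,260:385,::-1]
a=cv2.resize(a,(720,560),interpolation=cv2.INTER_CUBIC)
cv2.imwrite('pics/s1.png',a)
P=cloud('scene',d); m=(P[...,2]>.10)&(P[...,2]<.21)&(np.linalg.norm(P[...,:2]-[.5513,-.1167],axis=-1)<.09)
q=P[m]; r=q-o['eef_pos']; mx=r@MX; my=r@MY
low=q[:,2]<.15
print('lowest',np.sort(q[:,2])[:15]); 
for sgn in(-1,1):
    s=low&(np.sign(mx)==sgn); print(sgn,s.sum(),mx[s].min(),mx[s].max(),my[s].min(),my[s].max(),r[s][:,2].min())
E
```

```text
[ 0.55039867 -0.11464074  0.1468874 ] [ 0.67062614  0.74178692 -0.00180235 -0.00308192] [-0.4394022  -0.51846891  0.46548398]
lowest [0.14182682 0.14325994 0.14336897 0.14364349 0.14398845 0.14519979
 0.1453566  0.14567704 0.14579424 0.14619732 0.14668209 0.14671129
 0.1467907  0.1483356  0.1484523 ]
-1 16 -0.04564626751962032 -0.03938028539099065 -0.01170957831685171 0.009696189510706709 -0.005060580652303859
1 6 0.0470873791760661 0.0557207537570763 -0.01074073695130533 -0.0017857207556611686 -0.0035184248720168676
```

View pics/s1.png

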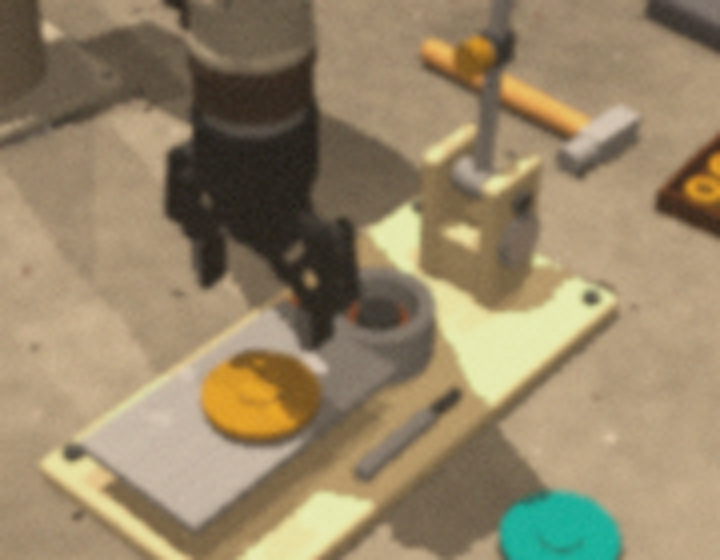

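Fingers sit about 70 mm above the cover at crop (205,270) and (320,330), straddling it along machine x, with the cover at crop (262,395). I'll refine the cover's centre from the depth points of its top face before going down.

```bash
python3 - <<'E'
from h import *
B=np.load('scene.npz'); im=B['im']; 
hsv=cv2.cvtColor(im,cv2.COLOR_RGB2HSV); m=(hsv[...,1]>120)&(hsv[...,0]>10)&(hsv[...,0]<35)
k=np.zeros_like(m);k[230:268,270:320]=1; m&=k
# model fit: silhouette of cylinder r=40, z .071...079 + boss
from scipy.optimize import minimize
def fit(name,m):
    th=np.linspace(0,2*np.pi,60)
    def sil(c):
        pts=[np.c_[c[0]+r*np.cos(th),c[1]+r*np.sin(th),np.full(60,z)] for r,z in((.04,.071),(.04,.079),(.015,.082))]
        uv=np.array([px(name,p) for p in np.vstack(pts)]); im=np.zeros((1600,2560),np.uint8)
        cv2.fillConvexPoly(im,cv2.convexHull(np.int32(uv*4+2)),1); return cv2.resize(im.astype(np.float32),(640,400),interpolation=cv2.INTER_AREA)
    r=minimize(lambda c:np.abs(sil(c)-m).sum(),[.5525,-.118],method='Nelder-Mead',options=dict(initial_simplex=[[.5525,-.118],[.558,-.118],[.5525,-.124]],maxfev=80)); return r.x,r.fun,m.sum()
print(fit('scene',m.astype(float)))
A=np.load('top.npz')['im']
E
```

```text
Traceback (most recent call last):
  File "h.py", line 14, in px
    c,f,Rm,t=cal(name); q=Rm@np.array(p)+t
             ~~~^^^^^^
  File "h.py", line 7, in cal
    c=get_calibration(name); f=200/np.tan(np.radians(c['fov_y'])/2)
ValueError: time passes only in moves, steps and waits
```

```bash
python3 - <<'E'
s=open('h.py').read()
s=s.replace("    c=get_calibration(name);","    c=CAL[name];").replace("def cal(","""CAL=dict(scene=dict(fov_y=51.83650508165637,cx=320.225735219151,cy=198.75450669846512,rvec=[2.06850762,0.9125714,-0.4435732],tvec=[-0.35448556,-0.10763357,1.52752682]),
 top=dict(fov_y=43.18806407934886,cx=317.85598853004456,cy=195.63866532915594,rvec=[2.13864689,-2.1613939,0.13807179],tvec=[-0.03023476,0.55583785,1.69359688]))
def cal(""",1)
s+='''
from scipy.optimize import minimize
def fit(name,im,box,c0,zo=0.):
    hsv=cv2.cvtColor(im,cv2.COLOR_RGB2HSV); m=(hsv[...,1]>120)&(hsv[...,0]>10)&(hsv[...,0]<35)
    k=np.zeros_like(m);k[box[1]:box[3],box[0]:box[2]]=1; m=(m&k).astype(float); th=np.linspace(0,2*np.pi,60); c0=np.array(c0)
    def sil(c):
        pts=[np.c_[c[0]+r*np.cos(th),c[1]+r*np.sin(th),np.full(60,z+zo)] for r,z in((.04,.071),(.04,.079),(.015,.082))]
        uv=np.array([px(name,p) for p in np.vstack(pts)]); im=np.zeros((1600,2560),np.uint8)
        cv2.fillConvexPoly(im,cv2.convexHull(np.int32(uv*4+2)),1); return cv2.resize(im.astype(np.float32),(640,400),interpolation=cv2.INTER_AREA)
    r=minimize(lambda c:np.abs(sil(c)-m).sum(),c0,method='Nelder-Mead',options=dict(initial_simplex=[c0,c0+[.006,0],c0+[0,.006]],maxfev=80)); return r.x,r.fun,m.sum()
'''
open('h.py','w').write(s)
E
python3 - <<'E'
from h import *
print(fit('scene',np.load('scene.npz')['im'],(270,230,320,268),[.5525,-.118]))
im=cv2.imread('pics/top0.png')[...,::-1].copy(); print(fit('top',im,(322,172,366,220),[.5525,-.118]))
im=cv2.imread('pics/scene0.png')[...,::-1].copy(); print(fit('scene',im,(270,230,320,268),[.5525,-.118]))
E
```

```text
(array([ 0.55436823, -0.12039145]), np.float64(50.375), np.float64(525.0))
(array([ 0.55219707, -0.11706519]), np.float64(28.25), np.float64(434.0))
(array([ 0.55431805, -0.12035364]), np.float64(41.1875), np.float64(534.0))
```

```bash
python3 - <<'E'
from h import *
plan([np.array([.5530,-.1187,.088])])
E
```

```text
--
[[-0.011, 0.004, 0.156], [-0.0, -0.0, 0.0]]
[[-0.01, 0.005, 0.157], [-0.0, -0.0, 0.0]]
[[-0.0, -0.0, -0.0], [-0.0, -0.0, 0.0]]
[[-0.0, -0.0, -0.0], [-0.0, -0.0, 0.0]]
[[-0.0, -0.0, -0.0], [-0.0, -0.0, 0.0]]
[[-0.0, -0.0, -0.0], [-0.0, -0.0, 0.0]]
[[-0.0, -0.0, -0.0], [-0.0, -0.0, 0.0]]
[[-0.0, -0.0, -0.0], [-0.0, -0.0, 0.0]]
end [ 0.55300311 -0.11868128  0.08790021] left 0.0012374026085312233
```

Emit:
apply_moves:
  steps:
    - [[-0.006,0.004,0.1],[0,0,0],1]
    - [[-0.005,0.004,0.1],[0,0,0],1]
    - [[0,0,0.06],[0,0,0],1]
    - [[0,0,0.03],[0,0,0],1]
    - [[0,0,0],[0,0,0],1]
    - [[0,0,0],[0,0,0],1]
    - [[0,0,0],[0,0,0],1]
    - [[0,0,0],[0,0,0],1]

```text
clock: 2.87
eef_pos: [0.5542, -0.117, 0.0942]
tool_rot: [0.671, 0.742, 0.001, 0.001]
ft_force: [0.3, 0.4, 0.7]
grip_width: 0.0854
grasp_force: 0.0
```

```bash
python3 - <<'E'
from h import *
o=bot.get_obs(); print(o['eef_pos'],o['tool_rot'],o['ft_force'],o['joint_vel'])
im,d=shot('scene'); cv2.imwrite('pics/s2.png',cv2.resize(im[200:280,260:350,::-1],(720,600),interpolation=cv2.INTER_CUBIC)[:600])
o=bot.get_obs(); print(o['eef_pos'])
plan([np.array([.5530,-.1187,.080])])
E
```

```text
[ 0.55416569 -0.11703043  0.09416045] [6.70607013e-01 7.41811393e-01 7.25773856e-04 1.25095221e-03] [0.26496723 0.3582164  0.71267994] [-0.00101582  0.0062897  -0.00130915 -0.00178228 -0.00062482  0.00154127]
[ 0.55405896 -0.11702492  0.09387819]
--
[[-0.008, -0.006, 0.069], [0.001, 0.0, 0.0]]
[[0.0, -0.0, 0.0], [-0.0, 0.0, 0.0]]
[[0.0, -0.0, 0.0], [-0.0, 0.0, 0.0]]
[[0.0, -0.0, 0.0], [-0.0, 0.0, 0.0]]
[[0.0, -0.0, 0.0], [-0.0, 0.0, 0.0]]
[[0.0, -0.0, 0.0], [-0.0, 0.0, 0.0]]
[[0.0, -0.0, 0.0], [-0.0, 0.0, 0.0]]
[[0.0, -0.0, 0.0], [-0.0, 0.0, 0.0]]
end [ 0.5530589  -0.11874474  0.08007666] left 0.0011629228565766642
```

View pics/s2.png

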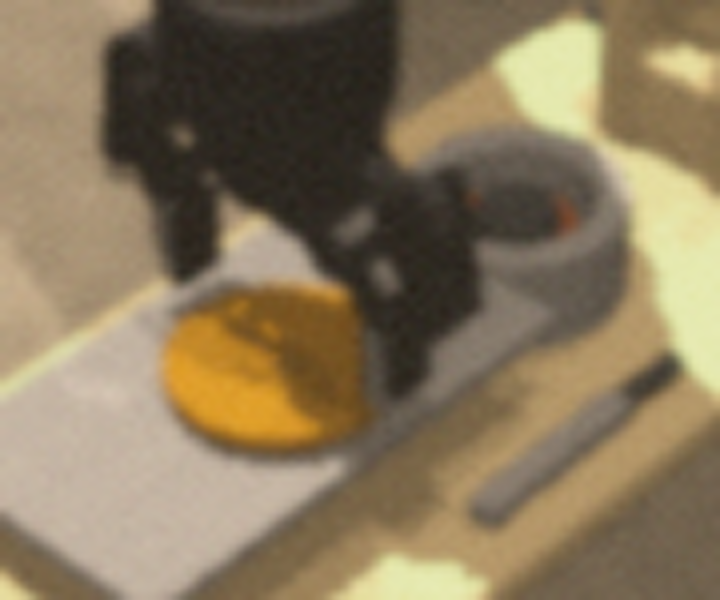

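Both fingers are just outside the flange (crop 195,270 and 400,385). The gaps look even, so I go down in small steps and watch the force.

Emit:
apply_moves:
  steps:
    - [[-0.004,-0.003,0.02],[0,0,0],1]
    - [[-0.004,-0.002,0.02],[0,0,0],1]
    - [[0,0,0.01],[0,0,0],1]
    - [[0,0,0.01],[0,0,0],1]
    - [[0,0,0.01],[0,0,0],1]
    - [[0,0,0],[0,0,0],1]
    - [[0,0,0],[0,0,0],1]
    - [[0,0,0],[0,0,0],1]

```text
clock: 3.58
eef_pos: [0.5525, -0.1186, 0.0785]
tool_rot: [0.671, 0.742, -0.0, 0.0]
ft_force: [0.6, -0.6, 0.4]
grip_width: 0.0856
grasp_force: 0.0
```

Emit:
apply_moves:
  steps:
    - [[0,0,0.01],[0,0,0],1]
    - [[0,0,0.01],[0,0,0],1]
    - [[0,0,0.005],[0,0,0],1]
    - [[0,0,0],[0,0,0],1]
    - [[0,0,0],[0,0,0],1]
    - [[0,0,0],[0,0,0],1]
    - [[0,0,0],[0,0,0],1]
    - [[0,0,0],[0,0,0],1]

```text
clock: 4.25
eef_pos: [0.5525, -0.1186, 0.0736]
tool_rot: [0.671, 0.742, 0.0, 0.0]
ft_force: [-0.5, 0.3, 0.2]
grip_width: 0.0852
grasp_force: 0.0
```

Emit:
apply_moves:
  steps:
    - [[0,0,0],[0,0,0],0.8]
    - [[0,0,0],[0,0,0],0.8]
    - [[0,0,0],[0,0,0],0.8]
    - [[0,0,0],[0,0,0],0.8]
    - [[0,0,0],[0,0,0],0.8]
    - [[0,0,0],[0,0,0],0.8]
    - [[0,0,0],[0,0,0],0.8]
    - [[0,0,0],[0,0,0],0.8]

```text
clock: 4.92
eef_pos: [0.5524, -0.1186, 0.0744]
tool_rot: [0.671, 0.742, -0.0, 0.0]
ft_force: [-2.5, 0.8, 4.3]
grip_width: 0.0767
grasp_force: 70.1
```

```bash
python3 - <<'E'
from h import *
o=bot.get_obs(); print(o['eef_pos'],o['tool_rot'],o['ft_force'],o['grip_width'],o['grasp_force'])
im,d=shot('scene')
print(fit('scene',im,(270,230,320,268),[.5525,-.118]))
im,d=shot('top'); print(fit('top',im,(322,172,366,220),[.5525,-.118]))
p=o['eef_pos']; print('pot rel in machine frame',(p-POT)@MX,(p-POT)@MY)
E
```

```text
[ 0.55236559 -0.11862087  0.07437376] [ 6.70643226e-01  7.41780043e-01 -1.34903125e-05  1.74749135e-04] [-2.53199537  0.8069154   4.26351223] 0.076665424641713 70.10774374008179
(array([ 0.55373418, -0.12095957]), np.float64(147.375), np.float64(436.0))
(array([ 0.55248682, -0.11790845]), np.float64(459.125), np.float64(0.0))
pot rel in machine frame 0.009981039171942886 -0.13409555301315482
```

```bash
python3 - <<'E'
from h import *
im=np.load('scene.npz')['im']; cv2.imwrite('pics/s3.png',cv2.resize(im[210:280,260:345,::-1],(720,593),interpolation=cv2.INTER_CUBIC))
E
```

```text
(no output)
```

View pics/s3.png

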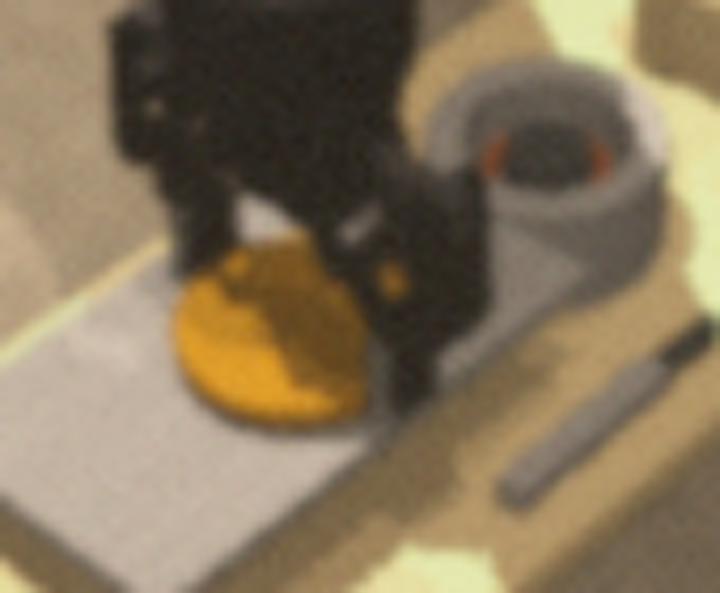

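The cover (crop 280,330) lies flat between both fingers, and the pads press with 70 N. I raise 1 mm to unload the ledge and slide it most of the way. Tool x = machine +y and tool y = machine +x.

Emit:
apply_moves:
  steps:
    - [[0,0,-0.004],[0,0,0],0.8]
    - [[0.05,-0.005,0],[0,0,0],0.8]
    - [[0.05,-0.005,0],[0,0,0],0.8]
    - [[0.05,-0.01,0],[0,0,0],0.8]
    - [[0.05,-0.01,0],[0,0,0],0.8]
    - [[0.05,-0.01,0],[0,0,0],0.8]
    - [[0.05,-0.01,0],[0,0,0],0.8]
    - [[0,0,0],[0,0,0],0.8]

```text
clock: 5.68
eef_pos: [0.5355, -0.0568, 0.0744]
tool_rot: [0.67, 0.743, 0.001, -0.001]
ft_force: [-1.0, 3.2, 3.2]
grip_width: 0.076
grasp_force: 72.1
```

Emit:
apply_moves:
  steps:
    - [[0.05,0,0],[0,0,0],0.8]
    - [[0.05,0,0],[0,0,0],0.8]
    - [[0.05,0,0],[0,0,0],0.8]
    - [[0.05,0,0],[0,0,0],0.8]
    - [[0.04,0,0],[0,0,0],0.8]
    - [[0.03,0,0],[0,0,0],0.8]
    - [[0,0,0],[0,0,0],0.8]
    - [[0,0,0],[0,0,0],0.8]

```text
clock: 6.35
eef_pos: [0.5308, -0.0043, 0.0743]
tool_rot: [0.67, 0.742, 0.001, -0.001]
ft_force: [-0.5, 2.4, 2.4]
grip_width: 0.0761
grasp_force: 72.2
```

```bash
python3 - <<'E'
from h import *
o=bot.get_obs(); p=o['eef_pos']; print(p,o['tool_rot'],o['ft_force'],o['grip_width'],o['grasp_force'],(p-POT)@MX,(p-POT)@MY)
im,d=shot('scene'); cv2.imwrite('pics/s4.png',cv2.resize(im[185:265,280:380,::-1],(750,600),interpolation=cv2.INTER_CUBIC))
print(fit('scene',im,(280,195,350,262),p[:2]))
E
```

```text
[ 0.53084184 -0.00427614  0.07433723] [ 0.67005475  0.74230966  0.00114835 -0.00129239] [-0.50301477  2.44832354  2.37820965] 0.07606480105164404 72.22132086753845 2.1556071081733136e-05 -0.018169722350930152
(array([ 0.53096731, -0.00713444]), np.float64(100.75), np.float64(385.0))
```

View pics/s4.png

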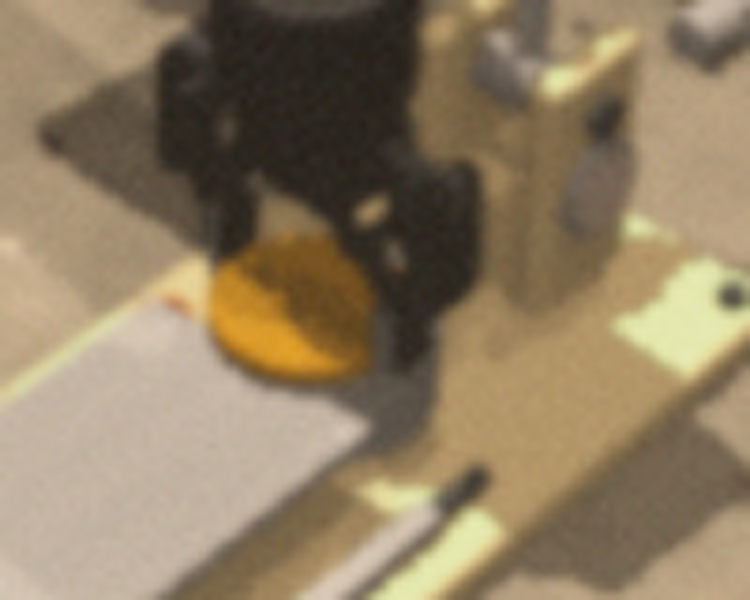

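The cover (crop 290,305) is half over the pot and still held. I slide the last 19 mm and then open.

Emit:
apply_moves:
  steps:
    - [[0.03,0,0],[0,0,0],0.8]
    - [[0.03,0,0],[0,0,0],0.8]
    - [[0.02,0,0],[0,0,0],0.8]
    - [[0.015,0,0],[0,0,0],0.8]
    - [[0,0,0],[0,0,0],0.8]
    - [[0,0,0],[0,0,0],0.8]
    - [[0,0,0],[0,0,0],0.8]
    - [[0,0,0],[0,0,0],0.8]

```text
clock: 7.07
eef_pos: [0.5288, 0.0128, 0.0739]
tool_rot: [0.671, 0.742, -0.0, -0.0]
ft_force: [-0.8, -0.4, -5.0]
grip_width: 0.0763
grasp_force: 72.3
```

Emit:
apply_moves:
  steps:
    - [[0,0,0],[0,0,0],1]
    - [[0,0,0],[0,0,0],1]
    - [[0,0,0],[0,0,0],1]
    - [[0,0,0],[0,0,0],1]
    - [[0,0,0],[0,0,0],1]
    - [[0,0,0],[0,0,0],1]
    - [[0,0,0],[0,0,0],1]
    - [[0,0,0],[0,0,0],1]

```text
clock: 7.73
eef_pos: [0.5292, 0.0128, 0.0744]
tool_rot: [0.671, 0.742, 0.0, 0.0]
ft_force: [-0.4, 0.5, -0.5]
grip_width: 0.0853
grasp_force: 0.0
```

```bash
python3 - <<'E'
from h import *
o=bot.get_obs(); p=o['eef_pos']; print(p,o['tool_rot'],o['ft_force'],o['grip_width'],(p-POT)@MX,(p-POT)@MY)
im,d=shot('scene'); cv2.imwrite('pics/s5.png',cv2.resize(im[185:265,280:380,::-1],(750,600),interpolation=cv2.INTER_CUBIC))
for z in(0,-.006): print(fit('scene',im,(290,195,355,262),p[:2],z))
P=cloud('scene',d); hsv=cv2.cvtColor(im,cv2.COLOR_RGB2HSV); m=(hsv[...,1]>120)&(hsv[...,0]>10)&(hsv[...,0]<35)&(np.linalg.norm(P[...,:2]-POT[:2],axis=-1)<.035)&(P[...,2]>.05)&(P[...,2]<.1)
q=P[m]; A=np.c_[q[:,:2]-POT[:2],np.ones(len(q))]; print(len(q),np.median(q[:,2]),np.linalg.lstsq(A,q[:,2],rcond=None)[0])
E
```

```text
[0.52917801 0.01276105 0.07438284] [6.70608674e-01 7.41811298e-01 5.54426232e-05 4.82157715e-05] [-0.39253013  0.49216587 -0.49992844] 0.08527210129793364 7.302009444607242e-05 -0.0010515532454597764
(array([0.53413583, 0.00640057]), np.float64(67.5625), np.float64(413.0))
(array([0.52852542, 0.0110926 ]), np.float64(63.8125), np.float64(413.0))
279 0.07274266007787153 [0.01240452 0.00446421 0.07286968]
```

View pics/s5.png

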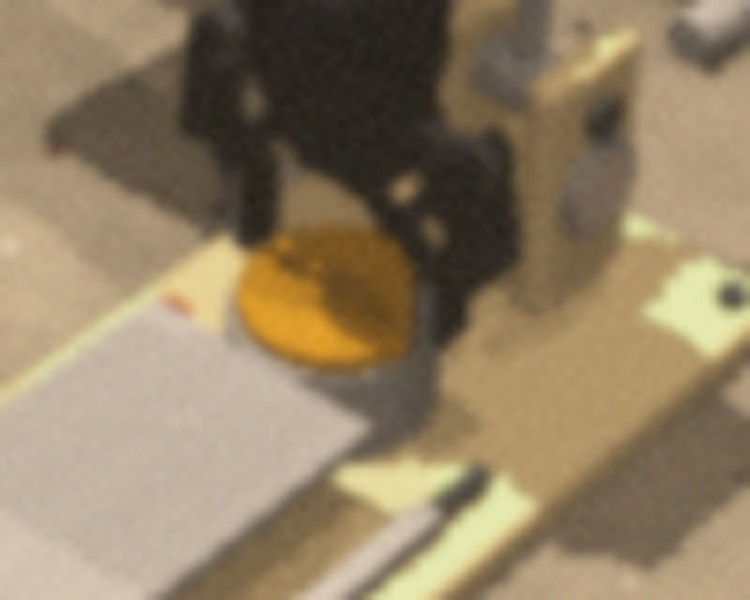

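The cover has dropped into the mouth: its top face measures 72.7 mm (73 when seated) and is close to level and central. Next I go up, back, and over the ball.

```bash
python3 - <<'E'
from h import *
p=bot.get_obs()['eef_pos']
plan([p+[0,0,.08],M(0,-.05,.195),M(0,-.05,.345),M(0,.13,.345)])
E
```

```text
--
[[0.0, 0.0, -0.133], [0.0, -0.0, 0.0]]
[[0.0, 0.0, -0.134], [0.0, -0.0, 0.0]]
[[0.0, 0.0, -0.133], [0.0, -0.0, 0.0]]
[[-0.061, -0.0, -0.132], [0.0, -0.0, 0.0]]
[[-0.061, -0.0, -0.132], [0.0, -0.0, 0.0]]
[[-0.062, -0.0, -0.132], [0.0, -0.0, 0.0]]
[[-0.061, -0.0, -0.132], [0.0, -0.0, 0.0]]
[[0.0, -0.0, -0.188], [0.0, -0.0, 0.0]]
--
[[0.0, -0.0, -0.187], [0.0, -0.0, 0.0]]
[[0.0, -0.0, -0.188], [0.0, -0.0, 0.0]]
[[0.0, -0.0, -0.187], [0.0, -0.0, 0.0]]
[[0.18, -0.0, -0.0], [0.0, -0.0, 0.0]]
[[0.18, -0.0, -0.0], [0.0, -0.0, 0.0]]
[[0.18, -0.0, -0.0], [0.0, -0.0, 0.0]]
[[0.18, 0.0, -0.0], [0.0, -0.0, 0.0]]
[[0.18, 0.0, -0.0], [0.0, -0.0, 0.0]]
end [0.51595518 0.14310351 0.40995725] left 0.0003845773130666727
```

Emit:
apply_moves:
  steps:
    - [[0,0,-0.05],[0,0,0],1]
    - [[0,0,-0.1],[0,0,0],1]
    - [[0,0,-0.13],[0,0,0],1]
    - [[0,0,-0.12],[0,0,0],1]
    - [[-0.06,0,-0.13],[0,0,0],1]
    - [[-0.06,0,-0.13],[0,0,0],1]
    - [[-0.06,0,-0.13],[0,0,0],1]
    - [[-0.06,0,-0.13],[0,0,0],1]

```text
clock: 8.45
eef_pos: [0.5337, -0.0354, 0.2606]
tool_rot: [0.67, 0.742, 0.0, 0.0]
ft_force: [0.2, -0.2, 0.3]
grip_width: 0.0856
grasp_force: 0.0
```

Emit:
apply_moves:
  steps:
    - [[0,0,-0.18],[0,0,0],0.6]
    - [[0,0,-0.18],[0,0,0],0.6]
    - [[0,0,-0.18],[0,0,0],0.6]
    - [[0,0,-0.18],[0,0,0],0.6]
    - [[0,0,-0.08],[0,0,0],0.6]
    - [[0,0,0],[0,0,0],0.6]
    - [[0,0,0],[0,0,0],0.6]
    - [[0,0,0],[0,0,0],0.6]

```text
clock: 9.12
eef_pos: [0.5336, -0.035, 0.4176]
tool_rot: [0.671, 0.742, -0.0, -0.001]
ft_force: [-0.3, -0.1, -0.5]
grip_width: 0.0511
grasp_force: 0.0
```

```bash
python3 - <<'E'
from h import *
o=bot.get_obs(); p=o['eef_pos']; print(p,o['joint_pos'],o['grip_width'],(p-POT)@MX,(p-POT)@MY)
im,d=shot('scene'); P=cloud('scene',d)
for z in(0,-.006): print(fit('scene',im,(290,195,355,262),POT[:2],z))
hsv=cv2.cvtColor(im,cv2.COLOR_RGB2HSV); m=(hsv[...,1]>120)&(hsv[...,0]>10)&(hsv[...,0]<35)&(np.linalg.norm(P[...,:2]-POT[:2],axis=-1)<.035)&(P[...,2]>.05)&(P[...,2]<.1)
q=P[m]; A=np.c_[q[:,:2]-POT[:2],np.ones(len(q))]; print(len(q),np.median(q[:,2]),np.linalg.lstsq(A,q[:,2],rcond=None)[0])
B=np.linalg.norm(P-np.array(M(0,.13,.2795)),axis=-1)<.035; dark=im.max(-1)<60; b=B&dark
from scipy.optimize import least_squares
print('ball',b.sum(),least_squares(lambda c:np.linalg.norm(P[b]-c,axis=1)-.015,M(0,.13,.2795),loss='soft_l1',f_scale=.002).x, M(0,.13,.2795))
E
```

```text
[ 0.53362046 -0.03496062  0.41758437] [-6.54264953e-02  3.21679633e-01  5.51067302e-01  1.80153977e+00
  7.67400468e-06  1.40462073e+00] 0.05110069263114222 -0.00028801969678825056 -0.04897819177084191
(array([0.53488153, 0.00768583]), np.float64(24.5625), np.float64(467.0))
(array([0.52990088, 0.01290645]), np.float64(23.5625), np.float64(467.0))
303 0.07270014094282377 [-0.00125649 -0.01243625  0.07283837]
ball 72 [0.51618583 0.14390724 0.34327539] [0.51597555 0.14314591 0.3445    ]
```

Seat confirmed: z 72.7 mm, level, at (0.530, 0.013). Ball at (0.516, 0.1435, 0.344). Going over it and down.

Emit:
apply_moves:
  steps:
    - [[0.18,0,0],[0,0,0],0.6]
    - [[0.18,0,0],[0,0,0],0.6]
    - [[0.18,0,0],[0,0,0],0.6]
    - [[0.18,0,0],[0,0,0],0.6]
    - [[0.18,0.001,0],[0,0,0],0.6]
    - [[0,0,0],[0,0,0],0.6]
    - [[0,0,0],[0,0,0],0.6]
    - [[0,0,0],[0,0,0],0.6]

```text
clock: 9.83
eef_pos: [0.5157, 0.144, 0.4171]
tool_rot: [0.67, 0.742, -0.001, -0.0]
ft_force: [0.3, 0.2, 0.5]
grip_width: 0.0516
grasp_force: 0.0
```

Emit:
apply_moves:
  steps:
    - [[0,0,0.1],[0,0,0],0.6]
    - [[0,0,0.1],[0,0,0],0.6]
    - [[0,0,0.1],[0,0,0],0.6]
    - [[0,0,0.05],[0,0,0],0.6]
    - [[0,0,0.05],[0,0,0],0.6]
    - [[0,0,0],[0,0,0],0.6]
    - [[0,0,0],[0,0,0],0.6]
    - [[0,0,0],[0,0,0],0.6]

```text
clock: 10.5
eef_pos: [0.5164, 0.1432, 0.3389]
tool_rot: [0.671, 0.741, 0.0, 0.0]
ft_force: [0.5, 0.4, -0.8]
grip_width: 0.0512
grasp_force: 0.0
```

Emit:
apply_moves:
  steps:
    - [[0,0,0],[0,0,0],0.2]
    - [[0,0,0],[0,0,0],0.2]
    - [[0,0,0],[0,0,0],0.2]
    - [[0,0,0],[0,0,0],0.2]
    - [[0,0,0],[0,0,0],0.2]
    - [[0,0,0],[0,0,0],0.2]
    - [[0,0,0],[0,0,0],0.2]
    - [[0,0,0],[0,0,0],0.2]

```text
clock: 11.17
eef_pos: [0.5143, 0.1436, 0.3397]
tool_rot: [0.671, 0.742, -0.001, -0.001]
ft_force: [-5.8, -2.6, 6.2]
grip_width: 0.0274
grasp_force: 58.5
```

```bash
cat >> h.py <<'E'
def arc(th0,th1,n):
    o=bot.get_obs(); r=R.from_quat(o['tool_rot']); f=lambda t:M(0,.115-.235*np.sin(t),.045+.235*np.cos(t))
    T=np.linspace(th0,th1,n+1)
    for i,(a,b) in enumerate(zip(T[:-1],T[1:])):
        if i%8==0: print('--')
        print(np.round(r.inv().apply(f(b)-f(a))/.2,3).tolist(),round(b,3))
E
python3 - <<'E'
from h import *
o=bot.get_obs(); print(o['eef_pos'],o['grip_width'],o['grasp_force'],o['ft_force'])
arc(-.066,1.53,40)
E
```

```text
[0.51427051 0.14356756 0.33973728] 0.027425747074851035 58.52724015712738 [-5.84879819 -2.60555706  6.15224384]
--
[-0.047, -0.0, -0.002] -0.026
[-0.047, -0.0, -0.0] 0.014
[-0.047, -0.0, 0.002] 0.054
[-0.047, -0.0, 0.003] 0.094
[-0.047, -0.0, 0.005] 0.134
[-0.046, -0.0, 0.007] 0.173
[-0.046, -0.0, 0.009] 0.213
[-0.046, 0.0, 0.011] 0.253
--
[-0.045, 0.0, 0.013] 0.293
[-0.045, 0.0, 0.014] 0.333
[-0.044, 0.0, 0.016] 0.373
[-0.043, 0.0, 0.018] 0.413
[-0.043, 0.0, 0.02] 0.453
[-0.042, 0.0, 0.021] 0.493
[-0.041, 0.0, 0.023] 0.532
[-0.04, 0.0, 0.025] 0.572
--
[-0.039, 0.0, 0.026] 0.612
[-0.038, 0.0, 0.028] 0.652
[-0.037, 0.0, 0.029] 0.692
[-0.035, 0.0, 0.031] 0.732
[-0.034, 0.0, 0.032] 0.772
[-0.033, 0.0, 0.033] 0.812
[-0.032, 0.0, 0.035] 0.852
[-0.03, 0.0, 0.036] 0.892
--
[-0.029, 0.0, 0.037] 0.932
[-0.027, 0.0, 0.038] 0.971
[-0.026, 0.0, 0.039] 1.011
[-0.024, 0.0, 0.04] 1.051
[-0.022, 0.0, 0.041] 1.091
[-0.021, 0.0, 0.042] 1.131
[-0.019, 0.0, 0.043] 1.171
[-0.017, 0.0, 0.044] 1.211
--
[-0.016, 0.0, 0.044] 1.251
[-0.014, 0.0, 0.045] 1.291
[-0.012, 0.0, 0.045] 1.33
[-0.01, 0.0, 0.046] 1.37
[-0.008, 0.0, 0.046] 1.41
[-0.007, 0.0, 0.046] 1.45
[-0.005, 0.0, 0.047] 1.49
[-0.003, 0.0, 0.047] 1.53
```

Emit:
apply_moves:
  steps:
    - [[-0.047,0,-0.002],[0,0,0],0.2]
    - [[-0.047,0,0],[0,0,0],0.2]
    - [[-0.047,0,0.002],[0,0,0],0.2]
    - [[-0.047,0,0.003],[0,0,0],0.2]
    - [[-0.047,0,0.005],[0,0,0],0.2]
    - [[-0.046,0,0.007],[0,0,0],0.2]
    - [[-0.046,0,0.009],[0,0,0],0.2]
    - [[-0.046,0,0.011],[0,0,0],0.2]

```text
clock: 11.83
eef_pos: [0.5218, 0.0706, 0.3336]
tool_rot: [0.671, 0.742, 0.001, -0.001]
ft_force: [-7.5, 1.7, 9.2]
grip_width: 0.0273
grasp_force: 61.1
```

Emit:
apply_moves:
  steps:
    - [[-0.045,0,0.013],[0,0,0],0.2]
    - [[-0.045,0,0.014],[0,0,0],0.2]
    - [[-0.044,0,0.016],[0,0,0],0.2]
    - [[-0.043,0,0.018],[0,0,0],0.2]
    - [[-0.043,0,0.02],[0,0,0],0.2]
    - [[-0.042,0,0.021],[0,0,0],0.2]
    - [[-0.041,0,0.023],[0,0,0],0.2]
    - [[-0.04,0,0.025],[0,0,0],0.2]

```text
clock: 12.5
eef_pos: [0.5289, 0.0007, 0.3041]
tool_rot: [0.671, 0.742, -0.0, 0.0]
ft_force: [-7.8, -3.1, 11.8]
grip_width: 0.0272
grasp_force: 58.6
```

```bash
python3 - <<'E'
from h import *
o=bot.get_obs(); p=o['eef_pos']; print(p,o['tool_rot'],o['ft_force'],(p-POT)@MX,(p-POT)@MY,'ball expect',M(0,.115-.235*np.sin(.572),.045+.235*np.cos(.572)))
E
```

```text
[0.52893002 0.00067101 0.30410867] [ 6.70823491e-01  7.41616858e-01 -2.26458415e-04  4.77658712e-04] [-7.80593255 -3.09837763 11.75216989] -0.0013849961673080553 -0.013055921450621785 ball expect [0.53022319 0.00165246 0.30759271]
```

On track and forces modest. I continue the arc.

Emit:
apply_moves:
  steps:
    - [[-0.039,0,0.026],[0,0,0],0.2]
    - [[-0.038,0,0.028],[0,0,0],0.2]
    - [[-0.037,0,0.029],[0,0,0],0.2]
    - [[-0.035,0,0.031],[0,0,0],0.2]
    - [[-0.034,0,0.032],[0,0,0],0.2]
    - [[-0.033,0,0.033],[0,0,0],0.2]
    - [[-0.032,0,0.035],[0,0,0],0.2]
    - [[-0.03,0,0.036],[0,0,0],0.2]

```text
clock: 13.17
eef_pos: [0.5343, -0.0528, 0.251]
tool_rot: [0.67, 0.742, -0.0, -0.002]
ft_force: [-5.6, -8.6, 4.9]
grip_width: 0.0275
grasp_force: 71.5
```

Emit:
apply_moves:
  steps:
    - [[-0.029,0,0.037],[0,0,0],0.2]
    - [[-0.027,0,0.038],[0,0,0],0.2]
    - [[-0.026,0,0.039],[0,0,0],0.2]
    - [[-0.024,0,0.04],[0,0,0],0.2]
    - [[-0.022,0,0.041],[0,0,0],0.2]
    - [[-0.021,0,0.042],[0,0,0],0.2]
    - [[-0.019,0,0.043],[0,0,0],0.2]
    - [[-0.017,0,0.044],[0,0,0],0.2]

```text
clock: 13.83
eef_pos: [0.5384, -0.0925, 0.1873]
tool_rot: [0.671, 0.741, -0.002, 0.0]
ft_force: [-9.2, 6.5, 3.8]
grip_width: 0.027
grasp_force: 70.9
```

Emit:
apply_moves:
  steps:
    - [[-0.016,0,0.044],[0,0,0],0.2]
    - [[-0.014,0,0.045],[0,0,0],0.2]
    - [[-0.012,0,0.045],[0,0,0],0.2]
    - [[-0.01,0,0.046],[0,0,0],0.2]
    - [[-0.008,0,0.046],[0,0,0],0.2]
    - [[-0.007,0,0.03],[0,0,0],0.2]
    - [[-0.005,0,0.02],[0,0,0],0.2]
    - [[0,0,0],[0,0,0],0.2]

```text
clock: 14.5
eef_pos: [0.5393, -0.102, 0.1297]
tool_rot: [0.67, 0.743, 0.001, -0.004]
ft_force: [-3.4, 3.8, -1.4]
grip_width: 0.027
grasp_force: 68.6
```

```bash
python3 - <<'E'
from h import *
o=bot.get_obs(); p=o['eef_pos']; print(p,o['tool_rot'],o['ft_force'],(p-POT)@MX,(p-POT)@MY)
im,d=shot('scene'); P=cloud('scene',d); f=lambda t:M(0,.115-.235*np.sin(t),.045+.235*np.cos(t))
# bar: grey points along plane x=0 between radius .03 and .2 from pivot
r=P-M(0,.115,.045); x=r@MX; y=r@MY; z=r[...,2]; s=(abs(x)<.012)&(y<-.02)&(y>-.2)&(abs(z)<.09)&(z>-.028); print(s.sum(),np.polyfit(y[s],z[s],1))
E
```

```text
[ 0.53934245 -0.10201491  0.12968708] [ 6.69727409e-01  7.42596666e-01  6.75028219e-04 -3.86455191e-03] [-3.43509443  3.80767567 -1.41707949] -0.0013128605541110733 -0.11626837484584124
251 [-0.0332073  0.0091555]
```

Emit:
apply_moves:
  steps:
    - [[-0.004,0,0.02],[0,0,0],0.2]
    - [[-0.003,0,0.02],[0,0,0],0.2]
    - [[-0.002,0,0.02],[0,0,0],0.2]
    - [[0,0,0.02],[0,0,0],0.2]
    - [[0,0,0.01],[0,0,0],0.2]
    - [[0,0,0],[0,0,0],0.2]
    - [[0,0,0],[0,0,0],0.2]
    - [[0,0,0],[0,0,0],0.2]

```text
clock: 15.22
eef_pos: [0.5395, -0.1037, 0.1122]
tool_rot: [0.67, 0.743, 0.001, -0.004]
ft_force: [-3.8, 21.9, 1.3]
grip_width: 0.0272
grasp_force: 67.1
```

Emit:
apply_moves:
  steps:
    - [[0,0,0.01],[0,0,0],0.2]
    - [[0,0,0.005],[0,0,0],0.2]
    - [[0,0,0],[0,0,0],0.2]
    - [[0,0,0],[0,0,0],0.2]
    - [[0,0,0],[0,0,0],0.2]
    - [[0,0,0],[0,0,0],0.2]
    - [[0,0,0],[0,0,0],0.2]
    - [[0,0,0],[0,0,0],0.2]

```text
clock: 15.88
eef_pos: [0.5398, -0.1062, 0.1095]
tool_rot: [0.671, 0.742, -0.001, -0.002]
ft_force: [-5.2, -1.6, -1.4]
grip_width: 0.0275
grasp_force: 70.7
```

Emit:
apply_moves:
  steps:
    - [[0,0,0.01],[0,0,0],0.2]
    - [[0,0,0.005],[0,0,0],0.2]
    - [[0,0,0],[0,0,0],0.2]
    - [[0,0,0],[0,0,0],0.2]
    - [[0,0,0],[0,0,0],0.2]
    - [[0,0,0],[0,0,0],0.2]
    - [[0,0,0],[0,0,0],0.2]
    - [[0,0,0],[0,0,0],0.2]

```text
clock: 16.55
eef_pos: [0.5399, -0.1064, 0.1066]
tool_rot: [0.671, 0.742, -0.001, -0.002]
ft_force: [-5.3, -3.9, -0.8]
grip_width: 0.0274
grasp_force: 70.7
```

Emit:
apply_moves:
  steps:
    - [[0,0,0.01],[0,0,0],0.2]
    - [[0,0,0.005],[0,0,0],0.2]
    - [[0,0,0],[0,0,0],0.2]
    - [[0,0,0],[0,0,0],0.2]
    - [[0,0,0],[0,0,0],0.2]
    - [[0,0,0],[0,0,0],0.2]
    - [[0,0,0],[0,0,0],0.2]
    - [[0,0,0],[0,0,0],0.2]

```text
clock: 17.22
eef_pos: [0.5399, -0.1064, 0.1036]
tool_rot: [0.671, 0.742, -0.001, -0.002]
ft_force: [-6.9, 1.2, 1.5]
grip_width: 0.0273
grasp_force: 70.8
```

```bash
python3 - <<'E'
from h import *
o=bot.get_obs(); p=o['eef_pos']; print(p,o['ft_force'],o['ft_torque'],(p-POT)@MX,(p-POT)@MY)
im,d=shot('scene'); P=cloud('scene',d); cv2.imwrite('pics/s6.png',cv2.resize(im[170:270,270:390,::-1],(720,600),interpolation=cv2.INTER_CUBIC))
r=P-M(0,.115,.045); x=r@MX; y=r@MY; z=r[...,2]; g=(np.ptp(im.astype(int),axis=-1)<40)
s=g&(abs(x)<.01)&(y<-.02)&(y>-.19)&(z>-.015)&(z<.03)
for a in np.arange(-.19,-.02,.02):
    k=s&(y>a)&(y<a+.02); print(round(a+.01,3),k.sum(),np.median(z[k]) if k.any() else None)
E
```

```text
[ 0.53989434 -0.10644355  0.10361244] [-6.86947888  1.22080824  1.47402397] [ 1.50785853  1.47355338 -0.20344819] -0.0012074392838697873 -0.12073002614266874
-0.18 3 0.013075171688849502
-0.16 17 0.009943558728589291
-0.14 32 0.009701567851636408
-0.12 52 0.012031976216352033
-0.1 17 0.006997428709260539
-0.08 22 0.006455105815925455
-0.06 25 0.006045323773833364
-0.04 23 0.005600038782681144
-0.02 15 0.0052813900244945144
```

View pics/s6.png

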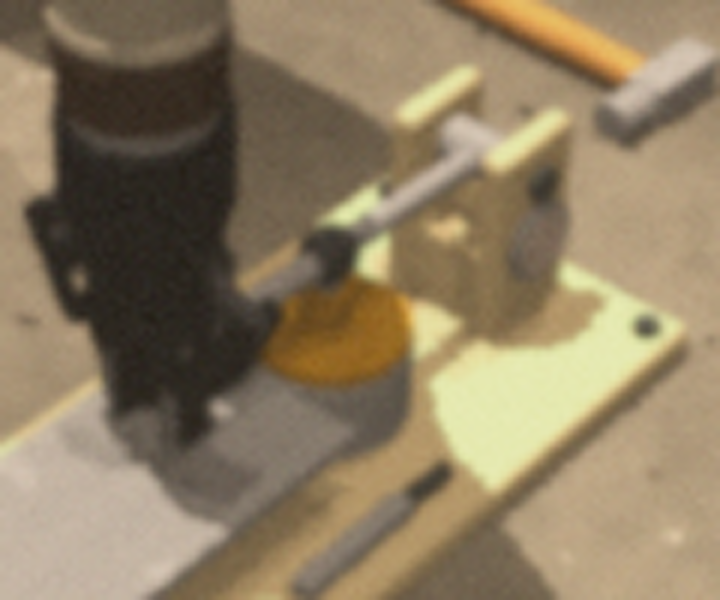

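The bar is nearly level (slope about 0.02 to 0.035 above), and the die is just above the cover at crop (330,275). I keep going down until the force rises.

Emit:
apply_moves:
  steps:
    - [[0,0,0.01],[0,0,0],0.2]
    - [[0,0,0.005],[0,0,0],0.2]
    - [[0,0,0],[0,0,0],0.2]
    - [[0,0,0],[0,0,0],0.2]
    - [[0,0,0],[0,0,0],0.2]
    - [[0,0,0],[0,0,0],0.2]
    - [[0,0,0],[0,0,0],0.2]
    - [[0,0,0],[0,0,0],0.2]

```text
clock: 17.93
eef_pos: [0.5399, -0.1067, 0.1006]
tool_rot: [0.671, 0.741, -0.001, -0.001]
ft_force: [-3.6, -9.5, -5.3]
grip_width: 0.0273
grasp_force: 70.5
```

Emit:
apply_moves:
  steps:
    - [[0,0,0.01],[0,0,0],0.2]
    - [[0,0,0],[0,0,0],0.2]
    - [[0,0,0],[0,0,0],0.2]
    - [[0,0,0],[0,0,0],0.2]
    - [[0,0,0],[0,0,0],0.2]
    - [[0,0,0],[0,0,0],0.2]
    - [[0,0,0],[0,0,0],0.2]
    - [[0,0,0],[0,0,0],0.2]

```text
clock: 18.6
eef_pos: [0.5397, -0.1048, 0.0987]
tool_rot: [0.669, 0.743, -0.0, -0.003]
ft_force: [-7.0, 5.7, 1.2]
grip_width: 0.0274
grasp_force: 70.8
```

```bash
cat >> h.py <<'E'
def slope():
    im,d=shot('scene'); P=cloud('scene',d)
    r=P-M(0,.115,.045); x=r@MX; y=r@MY; z=r[...,2]; g=(np.ptp(im.astype(int),axis=-1)<40)
    s=g&(abs(x)<.008)&(y<-.02)&(y>-.17)&((y<-.14)|(y>-.09))&(z>-.015)&(z<.03)
    k=np.polyfit(y[s],z[s],1); e=abs(z[s]-np.polyval(k,y[s]))<.003; k=np.polyfit(y[s][e],z[s][e],1)
    print('bar',s.sum(),e.sum(),k,'angle',np.pi/2+np.arctan(k[0]))
    return im,d,P
E
python3 - <<'E'
from h import *
slope(); o=bot.get_obs(); print(o['eef_pos'],o['ft_force'])
E
```

```text
bar 111 80 [-0.01925515  0.0040309 ] angle 1.5515435607008652
[ 0.53964017 -0.10478018  0.09871841] [-6.47892656  4.72170392  1.34783033]
```

Emit:
apply_moves:
  steps:
    - [[0,0,0.01],[0,0,0],0.2]
    - [[0,0,0.005],[0,0,0],0.2]
    - [[0,0,0],[0,0,0],0.2]
    - [[0,0,0],[0,0,0],0.2]
    - [[0,0,0],[0,0,0],0.2]
    - [[0,0,0],[0,0,0],0.2]
    - [[0,0,0],[0,0,0],0.2]
    - [[0,0,0],[0,0,0],0.2]

```text
clock: 19.32
eef_pos: [0.5396, -0.1048, 0.0957]
tool_rot: [0.669, 0.743, -0.0, -0.003]
ft_force: [-6.6, 5.3, 1.2]
grip_width: 0.0275
grasp_force: 70.8
```

Emit:
apply_moves:
  steps:
    - [[0,0,0.01],[0,0,0],0.2]
    - [[0,0,0.005],[0,0,0],0.2]
    - [[0,0,0],[0,0,0],0.2]
    - [[0,0,0],[0,0,0],0.2]
    - [[0,0,0],[0,0,0],0.2]
    - [[0,0,0],[0,0,0],0.2]
    - [[0,0,0],[0,0,0],0.2]
    - [[0,0,0],[0,0,0],0.2]

```text
clock: 19.98
eef_pos: [0.5397, -0.1048, 0.0948]
tool_rot: [0.669, 0.743, 0.0, -0.002]
ft_force: [-11.0, 7.0, 12.2]
grip_width: 0.0271
grasp_force: 71.4
```

```bash
python3 - <<'E'
from h import *
slope(); o=bot.get_obs(); print(o['eef_pos'],o['ft_force'])
E
```

```text
bar 114 79 [0.00380702 0.00447111] angle 1.574603331022367
[ 0.53976202 -0.10482978  0.09476787] [-10.37518916   5.57781185  11.55011272]
```

Force has risen and the angle is about 1.57, so the die is on the cover. A last small press, then open and rise.

Emit:
apply_moves:
  steps:
    - [[0,0,0.005],[0,0,0],0.2]
    - [[0,0,0.005],[0,0,0],0.2]
    - [[0,0,0],[0,0,0],0.2]
    - [[0,0,0],[0,0,0],0.2]
    - [[0,0,0],[0,0,0],0.2]
    - [[0,0,0],[0,0,0],0.2]
    - [[0,0,0],[0,0,0],0.2]
    - [[0,0,0],[0,0,0],0.2]

```text
clock: 20.7
eef_pos: [0.5398, -0.1049, 0.0946]
tool_rot: [0.669, 0.743, 0.001, -0.001]
ft_force: [-13.5, 7.0, 22.5]
grip_width: 0.0273
grasp_force: 72.1
```

Emit:
apply_moves:
  steps:
    - [[0,0,0],[0,0,0],0.7]
    - [[0,0,0],[0,0,0],0.7]
    - [[0,0,0],[0,0,0],0.7]
    - [[0,0,0],[0,0,0],0.7]
    - [[0,0,0],[0,0,0],0.7]
    - [[0,0,0],[0,0,0],0.7]
    - [[0,0,0],[0,0,0],0.7]
    - [[0,0,0],[0,0,0],0.7]

```text
clock: 21.37
eef_pos: [0.5414, -0.1067, 0.0911]
tool_rot: [0.671, 0.742, -0.0, -0.0]
ft_force: [-0.1, -0.2, 0.6]
grip_width: 0.0601
grasp_force: 0.0
```

Emit:
apply_moves:
  steps:
    - [[0,0,-0.04],[0,0,0],0.7]
    - [[0,0,-0.08],[0,0,0],0.7]
    - [[0,0,-0.1],[0,0,0],0.7]
    - [[0,0,-0.1],[0,0,0],0.7]
    - [[0,0,-0.1],[0,0,0],0.7]
    - [[0,0,-0.1],[0,0,0],0.7]
    - [[0,0,0],[0,0,0],0.7]
    - [[0,0,0],[0,0,0],0.7]

```text
clock: 22.03
eef_pos: [0.5424, -0.1068, 0.197]
tool_rot: [0.671, 0.742, 0.001, 0.002]
ft_force: [-0.1, -0.3, -0.7]
grip_width: 0.0596
grasp_force: 0.0
```

```bash
python3 - <<'E'
from h import *
im,d,P=slope(); o=bot.get_obs(); print(o['eef_pos'],o['ft_force'])
for z in(0,-.006): print(fit('scene',im,(290,205,355,262),POT[:2],z))
c=M(0,-.12,.045); B=(np.linalg.norm(P-c,axis=-1)<.04)&(im.max(-1)<70)&(P[...,2]>.08)
from scipy.optimize import least_squares
b=least_squares(lambda q:np.linalg.norm(P[B]-q,axis=1)-.015,c,loss='soft_l1',f_scale=.002).x
print('ball',B.sum(),b,c,'angle',np.pi/2+np.arcsin((.11-b[2])/.235))
cv2.imwrite('pics/s7.png',cv2.resize(im[170:270,270:390,::-1],(720,600),interpolation=cv2.INTER_CUBIC))
E
```

```text
bar 117 77 [-0.00459232  0.00373585] angle 1.5662040371893438
[ 0.54147189 -0.10662024  0.19556599] [-0.46047937  0.22748384  0.10088135]
(array([0.53700183, 0.00669434]), np.float64(117.8125), np.float64(361.0))
(array([0.53192728, 0.011771  ]), np.float64(111.25), np.float64(361.0))
ball 73 [ 0.54170858 -0.10891538  0.10878841] [ 0.54102257 -0.10559622  0.11      ] angle 1.5759520369626188
```

View pics/s7.png

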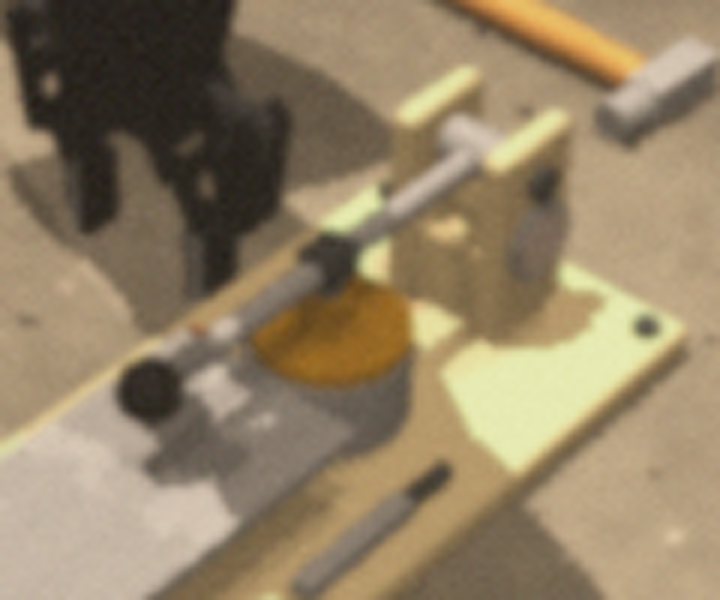

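The lever is level (1.57 rad) with its die on the seated cover. The ball at crop (150,390) is free and the gripper is clear above it. Handing in.

```bash
python3 -c "
from workcell import bot
print(bot.job_done())"
```

```text
the job is handed in; nothing more can be done
None
```

The brass cover is seated on the pot's rim and the lever is down with its die on the cover, at about 1.57 rad by camera. The gripper is clear, and I handed the job in at about 22 s of the 61 s; the hand-in gave no verdict.

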